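# Hold a shaft collar on the spindle's flat for the set screw

### The arm

A 6-joint arm with a two-finger parallel gripper is mounted at the origin on a cart in front of the work surface, level with it; the furniture and walls round the work are solid. World frame = base frame: x ahead of the robot, y to its left, z up, the work surface at z = 0. Lengths are in m, angles in rad, forces in N, time in s.
With the tool pointing down it reaches from about 0.3 to 1 m from the base axis. Payload 5.1 kg.
Tool frame: the origin (TCP) lies between the finger pads; the fingertips stand 11 mm ahead of it and the grasp point (between the pads) lies 8 mm behind it; z points along the fingers, y is the line along which they close (so a half turn about z gives the same grasp; the last joint's range is limited). The gripper opens to 95 mm and grips with 3 to 60 N. Pads are 20 mm wide; open, the fingers measure 119 mm over their backs; the gripper's body (75 mm by 180 mm) begins 59 mm behind the grasp point.
Start: joints at [-1.355, 0.124, 1.65, -0, 1.367, -0.083], TCP at [0.191, -0.621, 0.226] pointing down, gripper open.
Joint ranges: [-2.61, 2.61], [-1.02, 2.33], [0.03, 2.71], [-1.35, 4.49], [0.32, 2.68], [-2.91, 2.91]. Speed limits (rad/s): [2.57, 2.57, 3.14, 3.14, 3.14, 3.14].

### API

Orientations are given as a unit quaternion [w, x, y, z].
In Python, from workcell import env gives the robot as it stands.
- The arm moves only by the shell command python3 -m pendant 'ROWS' [FORCE]. ROWS is JSON, a list that holds one entry, the list of rows, each a list of 5 numbers: the shift along the world's x, y, z in cm, then the turn about the world's z in degrees, then the opening in per cent of the stroke, from 0 (shut) to 100 (fully open). A call has 1 to 12 rows; each row is the pose to reach, as a shift and turn from the pose commanded when the call began; what a row does not reach only later rows make up. A row lasts 1/10 s, in which the tool goes at most 50 mm and 8.59 degrees, less where a joint would pass 70% of its speed; a pose out of reach is approached as far as the arm can. A call with a gripper value outside its range is refused whole. The fingers move at their own pace and stop on an object; FORCE is the grip in N (left out, the last holds). Time passes only in rows, so rows that repeat a pose let the fingers close. It gives the time, the measured TCP pose, the force, the opening and the grip force at its end, in the units of the state.
- env.get_state(): the state, without advancing time (a new reading comes with each control period).
- env.read_camera(name): name is "scene" or "side" or "wrist"; returns (picture, depth): 384x512x3 uint8, blue, green, red; 384x512 float32, m along the optical axis (not along the pixel's ray), 0 where there is no reading.
- env.camera_model(name): a dict with "intrinsics" (3x3 intrinsics, pixels), "dist" ([k1, k2, p1, p2, k3] as OpenCV has them; the pictures are not rectified), "origin" and "orientation" of the camera in the world. Camera axes: x right, y down, z forward; pixel columns grow to the right and rows downward; lengths in m; the calibration is good to about 2 mm. A picture is of the moment at which its call begins: read the wrist's pose just before it. camera_model takes no time and is no camera call; for the wrist camera it gives the pose at the moment of the call.
- env.close_job(): hands the job in; it is judged then, once.
The state is a dict: "time_s": time; "qpos": joint angles; "qvel": joint speeds; "tau": joint torques, N m; "tcp_pos": TCP position; "tcp_rot": TCP orientation; "wrist_force": force on the tool from outside, world axes, zero at the start; "torque": the same for the moment, N m; "width": opening from 0.0 (shut) to 1.0 (fully open); "grasp_force": force on a finger pad.
Only numpy, scipy, OpenCV 4.12 (cv2) and the standard library are available. Lean on these libraries where they do the work, as an engineer would, in place of code of your own. Each camera call takes 0.05 s, during which the arm holds its last target. There are 200 camera calls.

### The job

Get the large shaft collar ready for its set screw to be tightened on the upright spindle. With the collar still off, turn the spindle with the fingers until its milled flat squarely faces the tip of the hex driver in the guide; then slip the collar over the spindle with its set screw pointing at the driver and hold it so that the screw is level and in line with the driver's tip, the collar hanging in the fingers well above the end of the flat and not jammed against the spindle. Finish while still gripping the collar there, and leave the small collar, hex key, parts case and jar where they are.

Things in the scene. Friction and masses are not known exactly. Their poses are not given: they have to be found in the camera images.
- spindle_stand: Fixed stand: dark steel plate 140 x 230 x 12 mm, grey round bearing housing (top at 52 mm) with the steel spindle standing straight up from it. Origin: on the spindle's axis at worktop level; z up; +y points to the guide post (26 mm wide, 124 mm high, 94 to 116 mm from the axis; its bush begins at 87 mm). A T-handle hex driver lies in the bush along y; the handle ends 226 mm out.
- driver_tip (a point): The hex driver's tip: 79 mm from the spindle axis in the stand's +y, 108 mm above the worktop. Fixed.
- spindle (a joint): Angle of the spindle (rad, + is counter-clockwise from above): 0 = flat faces away from the driver, +3.14 or -3.14 = flat faces it; turns either way to 6.28, friction 0.05 N m, stays put. Spindle 20 mm thick, top 138 mm above the worktop; from 88 mm up to the top one flat is milled 3 mm deep (17 mm across the flat), below it is round. End chamfered 3 mm over the last 4 mm.
- spindle_flat (a point): Point in the middle of the flat's width, 7 mm from the spindle axis, 108 mm above the worktop; it turns with the spindle and its own -y points out of the flat.
- collar_center (a point): Centre (half-way up) of the large shaft collar: steel ring, 46 mm outside, 25 mm high, bore 22 mm, 0.15 to 0.3 kg, loose, lying flat. z up along the bore, +y towards its set screw. The screw's point (6 mm thick, half-way up) stands 3 mm into the bore, 8 mm from the centre, so the collar goes down the spindle only with the screw over the flat (within about 14 degrees).
- collar_screw (a point): Outer end of the large collar's set screw, 27 mm from its centre along its +y, half-way up (it sticks out 4 mm from the ring).
- collar: The large collar itself; origin at the centre of its underside, axes as for collar_center.
- small_collar_center (a point): Centre of a smaller shaft collar, 34 mm outside, 16 mm high, 12 mm bore: too small for the spindle, to be left alone. It and the large collar may lie in either of two places.
- hex_key_center (a point): An L-shaped hex key 93 mm long lying on the worktop; leave alone.
- parts_case_center (a point): Centre of a flat compartment case 138 x 190 x 36 mm; leave alone.
- touchup_jar_center (a point): Centre of a screw-cap jar 44 mm across, 60 mm high; leave alone.

How it is judged:
On the way:
1. with the collar still off, the spindle is turned so that its flat faces the driver (within 12 degrees) and is at rest (angle between the y axis of spindle_flat and the y axis of spindle_stand, either way round below 0.21 rad and y of spindle_flat in the frame of spindle_stand above 0 m and horizontal distance between collar_center and spindle_stand above 0.06 m and velocity of joint spindle between -0.3 and 0.3 rad/s), for 0.2 s.
At the end, for the whole second after the job is handed in: Flat facing the driver within 12 deg; large collar round the spindle, centred within 4 mm, upright within 6 deg, its screw pointing at the driver within 12 deg and level with it within 4 mm; gripped with over 3 N, pressing on spindle and stand with under 12 N, at rest (angle between the y axis of spindle_flat and the y axis of spindle_stand, either way round below 0.21 rad and y of spindle_flat in the frame of spindle_stand above 0 m and horizontal distance between collar_center and spindle_stand below 0.004 m and angle between collar_center's own z axis and vertical below 0.1 rad and x of collar_screw in the frame of spindle_stand between -0.0055 and 0.0055 m and y of collar_screw in the frame of spindle_stand above 0.015 m and z of collar_screw in the frame of spindle_stand between 0.104 and 0.112 m and contact force between the fingers and collar above 3 N and contact force between collar and spindle_stand below 12 N and linear speed of collar below 0.02 m/s); the arm keeps its last pose, push and grip.
It fails at once if the small collar, hex key, parts case or jar is moved by more than 3 cm (distance of any of small_collar_center, hex_key_center, parts_case_center, touchup_jar_center from where it was at the start of the episode above 0.03 m).
It also fails if it takes over 61 s, if anything falls off the work surface, if the arm or the gripper's body presses on something with over 40 N, if the wrist force passes 120 N, or if a joint passes its speed limit or range.

## Working session

There is one attempt and no reset: what is moved stays moved. The work goes in short steps, Python scripts to look and compute and a shell command to move; the robot and the scene stay as the last step left them, time stands still between calls to the robot, and variables do not carry over. Pictures are saved under pics/ and viewed, at most 10 in all, crops included, and the job is handed in when it is done.

```bash
ls; mkdir -p pics
cat > h.py <<'E'
import numpy as np,cv2
from scipy.spatial.transform import Rotation as R
from workcell import env
def cam(n):
    m=env.camera_model(n); p,d=env.read_camera(n); return m,p,d
def rot(m):
    o=np.array(m["orientation"],float)
    return o if o.shape==(3,3) else R.from_quat(o[[1,2,3,0]]).as_matrix()
def rays(m,uv):
    u=cv2.undistortPoints(np.array(uv,float).reshape(-1,1,2),np.array(m["intrinsics"]),np.array(m["dist"],float)).reshape(-1,2)
    return np.c_[u,np.ones(len(u))]
def plane(m,uv,z):
    r=rays(m,uv)@rot(m).T; o=np.array(m["origin"]); return o+r*((z-o[2])/r[:,2])[:,None]
def pts(m,d,uv):
    uv=np.array(uv,int); r=rays(m,uv)*d[uv[:,1],uv[:,0]][:,None]
    return r@rot(m).T+np.array(m["origin"])
def cloud(m,d):
    v,u=np.nonzero(d>0); uv=np.c_[u,v]; return uv,pts(m,d,uv)
E
python3 - <<'E'
from h import *
for n in("scene","side"):
    m,p,d=cam(n); cv2.imwrite(f"pics/{n}0.png",p); print(n,m["origin"],rot(m)[:,2],m["intrinsics"][0])
    np.save(f"/tmp/{n}.npy",d)
print(env.get_state())
E
```

```text
pics
scene [-0.6870203  -0.52682083  0.98559029] [ 0.74006274  0.36720917 -0.56343994] [444.57085218   0.         255.05140838]
side [ 0.32409257 -0.70570008  1.06811738] [ 0.14872872  0.59500426 -0.78984157] [389.30958948   0.         253.65844557]
{'time_s': 0.1, 'qpos': array([-1.35461863e+00,  1.24422919e-01,  1.65149074e+00,  1.07174684e-05,
        1.36751236e+00, -8.26092097e-02]), 'qvel': array([-0.00061358, -0.00163118, -0.00210394, -0.00025654,  0.00210903,
        0.0009173 ]), 'tau': array([ 5.82786688e-04, -4.18878186e+01, -3.61097538e+01,  7.76753551e-02,
        4.61864378e-02, -7.04578906e-05]), 'tcp_pos': array([ 0.19118687, -0.62067727,  0.22454854]), 'tcp_rot': array([-9.14991997e-04,  9.88861284e-01,  1.48837230e-01, -5.59389359e-05]), 'wrist_force': array([ 0.03360913,  0.13049078, -0.51393944]), 'torque': array([-0.0011796 ,  0.01419867,  0.00515132]), 'grasp_force': 0.0, 'width': 1.0018900723222952}
```

View pics/scene0.png

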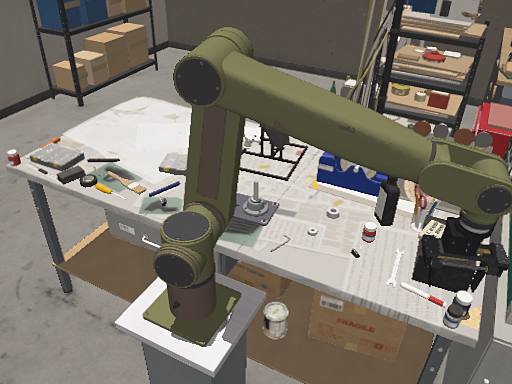

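View pics/side0.png

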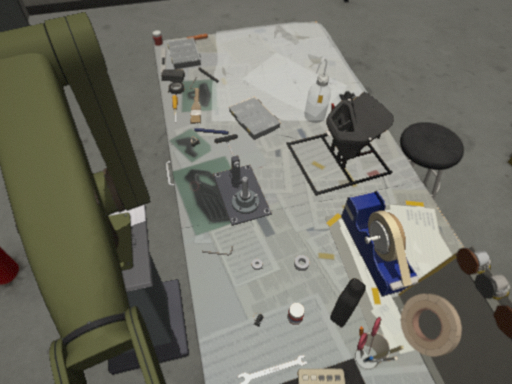

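The side view shows the spindle at about (245,190), its guide post at (237,168), the large collar at (302,262), the small collar at (257,264), the jar at (296,313) and the hex key at (217,252). Next I'll measure these and take enlarged crops.

Run:
```python
from h import *
m,p,d=cam("side")
uv,P=cloud(m,d)
def box(u0,u1,v0,v1,z0,z1):
    k=(uv[:,0]>=u0)&(uv[:,0]<=u1)&(uv[:,1]>=v0)&(uv[:,1]<=v1)&(P[:,2]>z0)&(P[:,2]<z1); return uv[k],P[k]
for nm,b in dict(big=(290,315,250,275,.018,.035),small=(250,266,256,272,.010,.03),spin=(225,265,160,210,.06,.145),plate=(205,280,150,225,.008,.02),jar=(280,312,295,330,.04,.08)).items():
    q,X=box(*b); print(nm,len(X),X.mean(0).round(4),X.min(0).round(4),X.max(0).round(4)); 
    if nm=="plate":
        print(cv2.minAreaRect((X[:,:2]*1000).astype(np.float32)))
    else: print(cv2.minEnclosingCircle((X[:,:2]*1000).astype(np.float32)))
q,X=box(225,265,160,210,.06,.145)
for a in sorted(zip(X[:,2].round(3),X[:,0].round(3),X[:,1].round(3),q[:,0],q[:,1]))[::-4]: print(*a)
a=cv2.resize(p[150:225,200:290],None,fx=5,fy=5,interpolation=2); b=cv2.resize(p[245:285,285:325],None,fx=9.375,fy=9.375,interpolation=2)
cv2.imwrite("pics/crop.png",cv2.hconcat([a,cv2.resize(b,(350,375))]))
```

```text
big 138 [ 0.5963 -0.2112  0.0239] [ 0.5737 -0.2334  0.0183] [ 0.6195 -0.1884  0.0291]
((596.9151611328125, -210.7484893798828), 23.467445373535156)
small 84 [ 0.4662 -0.1831  0.0149] [ 0.4502 -0.1985  0.0103] [ 0.4818 -0.1638  0.0207]
((467.5439147949219, -182.0064239501953), 18.2540283203125)
spin 227 [0.4771 0.0922 0.0983] [0.4603 0.0324 0.06  ] [0.4961 0.1607 0.1404]
((473.5501708984375, 96.83856201171875), 65.18647766113281)
plate 1412 [0.4764 0.0858 0.0118] [ 0.3411 -0.0539  0.008 ] [0.6432 0.3093 0.0199]
((494.15045166015625, 123.96549987792969), (328.16021728515625, 254.12753295898438), 78.96434783935547)
jar 222 [ 0.5285 -0.3637  0.0569] [ 0.5091 -0.3841  0.04  ] [ 0.5502 -0.3413  0.0646]
((530.1492919921875, -362.3737487792969), 22.127042770385742)
0.14 0.484 0.044 245 179
0.138 0.479 0.051 243 178
0.137 0.48 0.043 244 180
0.136 0.485 0.051 245 178
0.135 0.474 0.046 242 180
0.134 0.483 0.041 245 181
0.13 0.491 0.05 247 179
0.129 0.475 0.047 242 181
0.125 0.474 0.046 242 182
0.122 0.479 0.039 244 184
0.121 0.474 0.045 242 183
0.121 0.463 0.148 232 160
0.12 0.462 0.144 232 161
[... 430 characters left out ...]
3 188
0.096 0.491 0.049 247 186
0.095 0.476 0.042 243 189
0.093 0.464 0.141 233 167
0.09 0.482 0.039 245 190
0.089 0.478 0.142 237 167
0.087 0.482 0.038 245 191
0.086 0.486 0.042 246 190
0.085 0.475 0.146 236 167
0.083 0.485 0.146 239 167
0.082 0.476 0.043 243 191
0.081 0.46 0.157 231 166
0.079 0.485 0.04 246 192
0.078 0.481 0.142 238 169
0.077 0.478 0.143 237 169
0.075 0.475 0.145 236 169
0.073 0.485 0.145 239 169
0.073 0.464 0.145 233 170
0.071 0.485 0.041 246 193
0.07 0.467 0.143 234 171
0.069 0.471 0.143 235 171
0.067 0.46 0.161 231 168
0.065 0.479 0.044 244 194
0.064 0.496 0.045 249 193
0.063 0.474 0.143 236 172
0.062 0.49 0.035 248 196
0.062 0.481 0.142 238 172
0.06 0.496 0.043 249 194
```

View pics/crop.png

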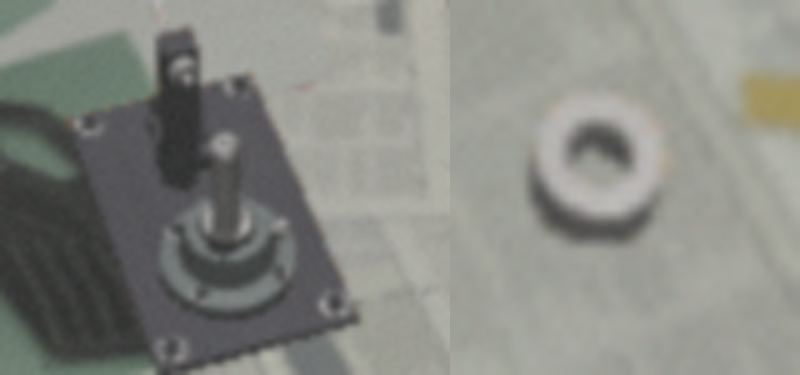

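The crop shows the post with its bush behind the spindle (bush at crop (183,70), spindle top at (222,143)), and the plate edges are clear. The big collar's screw can't be seen at this resolution, so I'll bring the wrist camera over it.

```bash
python3 -m pendant '[[[36,36,6,0,100],[36,36,6,0,100],[36,36,6,0,100],[36,36,6,0,100],[36,36,6,0,100],[36,36,6,0,100],[36,36,6,0,100],[36,36,6,0,100],[36,36,6,0,100],[36,36,6,0,100],[36,36,6,0,100],[36,36,6,0,100]]]'
python3 - <<'E'
from h import *
m,p,d=cam("wrist"); cv2.imwrite("pics/w1.png",p); np.save("/tmp/w1.npy",d)
s=env.get_state(); print(s["tcp_pos"],s["tcp_rot"],s["qpos"]); print(m["origin"],rot(m).round(3))
uv,P=cloud(m,d)
k=(P[:,2]>.018)&(P[:,2]<.032)&(np.hypot(P[:,0]-.597,P[:,1]+.211)<.04); print(k.sum(),cv2.minEnclosingCircle((P[k,:2]*1000).astype(np.float32)),uv[k].mean(0))
E
```

```text
time_s: 1.35
tcp_pos: [0.5523, -0.2597, 0.2855]
tcp_rot: [-0.0, 0.989, 0.151, -0.0]
wrist_force: [-0.2, -0.4, 0.2]
width: 1.001
grasp_force: 0.0
[ 0.55124301 -0.26095234  0.28516072] [-1.04787237e-05  9.88754721e-01  1.49545256e-01 -5.64507684e-04] [-5.29810379e-01  6.68384951e-03  1.67380581e+00 -6.97674019e-04
  1.46199414e+00  7.40845284e-01]
[ 0.62726287 -0.23791171  0.44473143] [[ 0.296 -0.917 -0.266]
 [-0.955 -0.285 -0.082]
 [-0.     0.278 -0.96 ]]
674 ((597.1264038085938, -210.46685791015625), 22.911823272705078) [229.61275964 118.23442136]
```

View pics/w1.png

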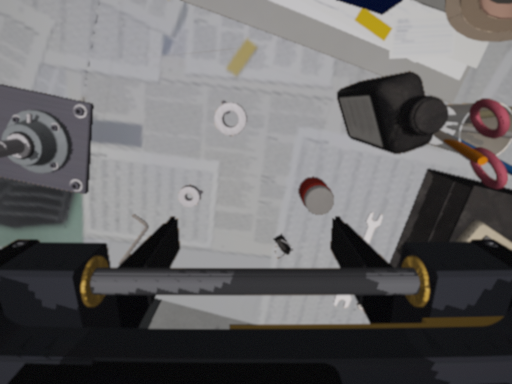

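The wrist view shows the large collar at (230,118), with a small dark nub at about (224,102) that may be the screw. The small collar is at (190,196), the jar at (317,197) and the stand at left. I'll enlarge the nub now, then raise the arm and centre the camera on the stand.

```bash
python3 -m pendant '[[[-9,23,14,0,100],[-9,23,14,0,100],[-9,23,14,0,100],[-9,23,14,0,100],[-9,23,14,0,100],[-9,23,14,0,100],[-9,23,14,0,100],[-9,23,14,0,100]]]'
python3 - <<'E'
from h import *
p1=cv2.imread("pics/w1.png")
m,p,d=cam("wrist"); cv2.imwrite("/tmp/w2.png",p); np.save("/tmp/w2.npy",d); np.save("/tmp/m2.npy",m,allow_pickle=True)
s=env.get_state(); print(s["tcp_pos"],s["tcp_rot"])
uv,P=cloud(m,d)
k=(np.hypot(P[:,0]-.48,P[:,1]-.05)<.03)&(P[:,2]>.12)&(P[:,2]<.145)
print(k.sum(),P[k].mean(0),uv[k].mean(0),cv2.minEnclosingCircle((P[k,:2]*1000).astype(np.float32)))
k=(np.hypot(P[:,0]-.475,P[:,1]-.15)<.06)&(P[:,2]>.115)&(P[:,2]<.13)
print("post",k.sum(),uv[k].mean(0),cv2.minAreaRect((P[k,:2]*1000).astype(np.float32)))
c=cv2.resize(p1[88:148,200:260],(500,500),interpolation=2)
cv2.imwrite("pics/cc.png",c); print(p.shape); cv2.imwrite("pics/w2.png",p)
E
```

```text
time_s: 2.2
tcp_pos: [0.4609, -0.0324, 0.4256]
tcp_rot: [0.001, 0.989, 0.148, 0.0]
wrist_force: [0.0, -0.5, -1.4]
width: 1.0
grasp_force: 0.0
[ 0.46099336 -0.03261576  0.42449422] [ 1.33956834e-04  9.89005395e-01  1.47877592e-01 -7.26951492e-04]
145 [0.48367976 0.04878739 0.13577879] [206.13793103 125.95862069] ((483.6252136230469, 49.112491607666016), 9.95289134979248)
post 345 [140.95362319 111.63188406] ((473.4901123046875, 152.9333038330078), (26.366968154907227, 36.43376922607422), 4.50309419631958)
(384, 512, 3)
```

View pics/cc.png

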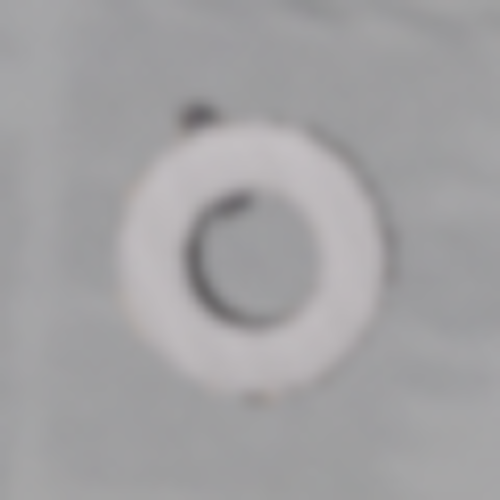

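View pics/w2.png

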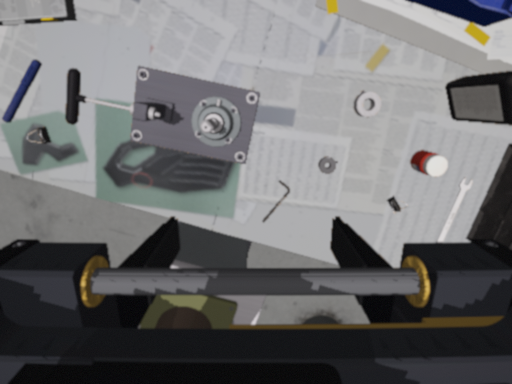

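The crop shows the screw at (198,115), which is about pixel (223.8,101.8) in w1, with the screw's inner point on the same side. The wrist view shows the stand, with spindle top (206,126), bush (155,113), handle (73,95) and plate bolts (143,75), (251,98), (137,134) and (240,156). I'll go in closer on the spindle.

```bash
python3 -m pendant '[[[-5,5,-18,0,100],[-5,5,-18,0,100],[-5,5,-18,0,100],[-5,5,-18,0,100],[-5,5,-18,0,100],[-5,5,-18,0,100],[-5,5,-18,0,100]]]'
python3 - <<'E'
from h import *
m,p,d=cam("wrist"); cv2.imwrite("/tmp/w3.png",p)
s=env.get_state(); print(s["tcp_pos"],s["tcp_rot"])
uv,P=cloud(m,d)
k=(np.hypot(P[:,0]-.483,P[:,1]-.05)<.03)&(P[:,2]>.13)&(P[:,2]<.145)
print(k.sum(),P[k].mean(0),uv[k].mean(0),cv2.minEnclosingCircle((P[k,:2]*1000).astype(np.float32)))
k2=(np.hypot(P[:,0]-.475,P[:,1]-.15)<.05)&(P[:,2]>.115)&(P[:,2]<.13)
print("post",k2.sum(),uv[k2].mean(0),cv2.minAreaRect((P[k2,:2]*1000).astype(np.float32)))
c=uv[k].mean(0).astype(int); print(c)
x=max(c[0]-60,0);y=max(c[1]-60,0); cv2.imwrite("pics/sp3.png",cv2.resize(p[y:y+130,x:x+130],(598,598),interpolation=2)); print(x,y)
# from earlier views
m2=np.load("/tmp/m2.npy",allow_pickle=True).item()
print(plane(m2,[[143,75],[251,98],[137,134],[240,156]],.014).round(4))
print("handle",plane(m2,[[73,95]],.108))
import copy
# w1 camera pose typed from printout
m1=dict(m2); q=R.from_quat([9.88754721e-01,1.49545256e-01,-5.6e-4,-1e-5])
m1["origin"]=[0.62726287,-0.23791171,0.44473143]
m1["orientation"]=np.array([[.296,-.917,-.266],[-.955,-.285,-.082],[0,.278,-.96]])
a=plane(m1,[[223.8,101.8]],.0125)[0]; print("screw",a)
np.save("/tmp/m3.npy",m,allow_pickle=True)
E
```

```text
time_s: 2.95
tcp_pos: [0.4135, 0.0176, 0.2489]
tcp_rot: [0.001, 0.989, 0.148, 0.002]
wrist_force: [0.1, -0.2, -0.4]
width: 1.0
grasp_force: 0.0
[0.41370978 0.01774323 0.24939477] [7.81644970e-04 9.88966468e-01 1.48112075e-01 2.74355837e-03]
369 [0.48283782 0.049315   0.13699164] [241.69376694 106.65582656] ((483.3695068359375, 49.00920867919922), 10.026976585388184)
post 918 [133.67102397  82.65141612] ((474.30810546875, 152.9498748779297), (26.53448486328125, 35.991493225097656), 5.918386459350586)
[241 106]
181 46
[[ 0.5248  0.1983  0.014 ]
 [ 0.543  -0.0017  0.014 ]
 [ 0.4165  0.1883  0.014 ]
 [ 0.433  -0.0126  0.014 ]]
handle [[0.46668393 0.26380462 0.108     ]]
screw [ 0.61598356 -0.19563809  0.0125    ]
```

View pics/sp3.png

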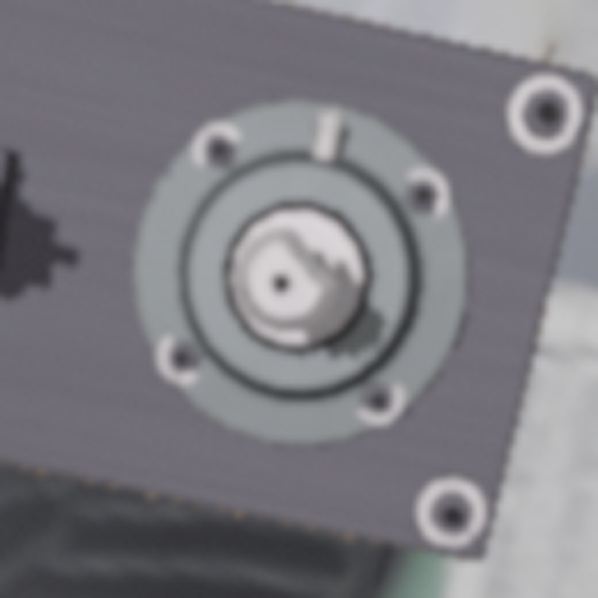

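The crop shows the spindle top with its centre dimple at (282,283). The visible side of the spindle is to the upper right of that, and the flat isn't obvious. I'll find it from depth, as radius against azimuth in several views.

Run:
```python
from h import *
for n in("wrist","side","scene"):
    m,p,d=cam(n); uv,P=cloud(m,d)
    k=(np.hypot(P[:,0]-.483,P[:,1]-.049)<.016)&(P[:,2]>.06)&(P[:,2]<.145); P=P[k];uv=uv[k]
    hi=P[:,2]>.09
    low=~hi
    print(n,k.sum(),"z>.09:",hi.sum())
    a=np.degrees(np.arctan2(P[:,1]-.049,P[:,0]-.483)); r=np.hypot(P[:,0]-.483,P[:,1]-.049)*1000
    for zz,sel in(("hi",(P[:,2]>.09)&(P[:,2]<.133)),("lo",P[:,2]<.086)):
        for b in range(-180,180,20):
            s=sel&(a>=b)&(a<b+20)
            if s.sum()>2: print(zz,b,s.sum(),r[s].mean().round(1),r[s].std().round(1),"grey",p[uv[s][:,1],uv[s][:,0]].mean().round(0))
```

```text
wrist 402 z>.09: 368
side 114 z>.09: 74
hi -180 6 8.9 0.2 grey 79.0
hi -160 4 8.2 1.8 grey 92.0
hi -140 9 9.3 1.2 grey 85.0
hi -120 9 9.1 1.3 grey 90.0
hi -100 8 9.1 1.8 grey 86.0
hi -80 8 8.4 0.6 grey 82.0
hi -20 6 7.7 0.0 grey 78.0
lo -160 3 8.0 0.8 grey 89.0
lo -140 3 9.6 1.5 grey 87.0
lo -120 4 9.3 0.8 grey 84.0
lo -100 7 9.7 1.6 grey 86.0
lo -80 3 8.9 0.9 grey 84.0
lo -60 6 9.5 1.4 grey 104.0
lo 160 3 11.2 3.2 grey 117.0
scene 107 z>.09: 67
hi -180 9 7.9 3.7 grey 133.0
hi -160 4 9.2 0.5 grey 126.0
hi -140 9 7.8 2.3 grey 128.0
hi -120 5 7.9 2.3 grey 167.0
hi -80 4 6.1 0.2 grey 178.0
hi 120 4 7.0 3.3 grey 120.0
hi 140 6 8.0 1.9 grey 123.0
hi 160 10 10.0 1.9 grey 122.0
lo -180 6 8.8 3.4 grey 133.0
lo -160 5 6.8 2.5 grey 132.0
lo -140 3 10.7 3.4 grey 121.0
lo -120 4 8.5 3.6 grey 132.0
lo -100 4 8.7 4.3 grey 156.0
lo -80 4 9.0 3.2 grey 162.0
lo 100 3 9.9 1.7 grey 136.0
lo 140 4 8.6 2.2 grey 124.0
```

Run:
```python
from h import *
p=cv2.imread("/tmp/w3.png"); m=np.load("/tmp/m3.npy",allow_pickle=True).item()
Rm=rot(m); o=np.array(m["origin"])
def proj(X): return cv2.projectPoints(np.array(X,float),cv2.Rodrigues(Rm.T)[0],-Rm.T@o,np.array(m["intrinsics"]),np.array(m["dist"],float))[0].reshape(-1,2)
for z in(.138,.134,.088,.052): print(z,proj([[.483,.049,z],[.493,.049,z],[.483,.059,z],[.473,.049,z],[.483,.039,z]]).round(1).tolist())
c=cv2.resize(p[78:138,212:272],(590,590),interpolation=cv2.INTER_NEAREST)
c=cv2.normalize(c,None,0,255,cv2.NORM_MINMAX)
cv2.imwrite("pics/sp3z.png",c)
```

```text
0.138 [[242.0, 106.6], [245.3, 95.3], [231.1, 103.2], [238.9, 117.7], [252.9, 110.0]]
0.134 [[242.2, 106.6], [245.4, 95.5], [231.5, 103.2], [239.1, 117.5], [252.9, 109.9]]
0.088 [[243.9, 106.3], [246.7, 96.8], [234.7, 103.4], [241.3, 115.7], [253.1, 109.2]]
0.052 [[245.0, 106.1], [247.4, 97.6], [236.7, 103.5], [242.5, 114.6], [253.2, 108.7]]
```

View pics/sp3z.png

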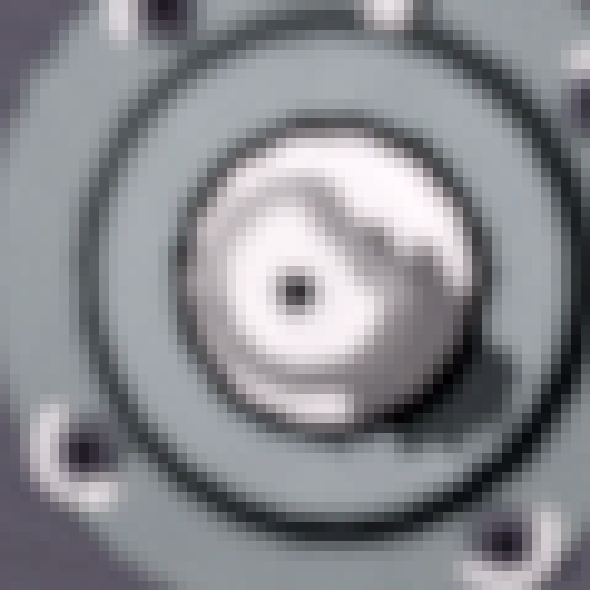

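The zoom shows the spindle's dimple at (297,290). The outline is cut towards the upper right, around (345,225)–(380,240), so the flat may face about -30° in the world frame. I'll confirm with an oblique wrist view from that side, which also shows the collar.

```bash
python3 -m pendant '[[[16.5,-11,0,45,100],[16.5,-11,0,45,100],[16.5,-11,0,45,100],[16.5,-11,0,45,100],[16.5,-11,0,45,100],[16.5,-11,0,45,100],[16.5,-11,0,45,100]]]'
python3 - <<'E'
from h import *
m,p,d=cam("wrist"); cv2.imwrite("/tmp/w4.png",p); np.save("/tmp/m4.npy",m,allow_pickle=True)
Rm=rot(m); o=np.array(m["origin"])
def proj(X): return cv2.projectPoints(np.array(X,float),cv2.Rodrigues(Rm.T)[0],-Rm.T@o,np.array(m["intrinsics"]),np.array(m["dist"],float))[0].reshape(-1,2)
q=proj([[.483,.049,.138],[.483,.049,.088],[.597,-.2105,.025]]); print(o,q.round(1))
uv,P=cloud(m,d)
P0=P;k=(np.hypot(P[:,0]-.483,P[:,1]-.049)<.016)&(P[:,2]>.06)&(P[:,2]<.145); P=P[k];u=uv[k]
a=np.degrees(np.arctan2(P[:,1]-.049,P[:,0]-.483)); r=np.hypot(P[:,0]-.483,P[:,1]-.049)*1000
for zz,sel in(("hi",(P[:,2]>.092)&(P[:,2]<.132)),("lo",P[:,2]<.086)):
    for b in range(-180,180,10):
        s=sel&(a>=b)&(a<b+10)
        if s.sum()>2: print(zz,b,s.sum(),r[s].mean().round(1),r[s].std().round(1),"grey",p[u[s][:,1],u[s][:,0]].mean().round(0))
x,y=max(int(q[1,0])-45,0),max(int(q[1,1])-45,0); print(x,y)
cv2.imwrite("pics/sp4.png",cv2.resize(p[y:y+90,x:x+90],(585,585),interpolation=2))
E
```

```text
time_s: 3.85
tcp_pos: [0.5773, -0.0919, 0.2462]
tcp_rot: [0.0, 0.857, 0.516, 0.0]
wrist_force: [0.6, 0.0, 0.1]
width: 0.998
grasp_force: 0.0
[ 0.61409407 -0.02412906  0.40550286] [[ 83.7 100.7]
 [110.3 101. ]
 [306.5 231.7]]
hi -110 3 10.2 0.2 grey 99.0
hi -100 14 10.3 0.1 grey 78.0
hi -90 19 10.4 0.1 grey 63.0
hi -80 38 10.0 0.4 grey 54.0
hi -70 40 9.0 0.5 grey 54.0
hi -60 35 8.2 0.6 grey 55.0
hi -50 29 7.8 0.3 grey 54.0
hi -40 24 7.6 0.4 grey 53.0
hi -30 37 7.6 0.3 grey 53.0
hi -20 29 7.9 0.4 grey 52.0
hi -10 38 8.5 0.6 grey 53.0
hi 0 51 9.6 0.7 grey 57.0
hi 10 29 10.3 0.3 grey 70.0
hi 20 21 10.3 0.1 grey 82.0
hi 30 11 10.4 0.1 grey 97.0
hi 40 6 10.3 0.1 grey 96.0
hi 50 4 10.3 0.1 grey 110.0
lo -100 8 10.2 0.1 grey 76.0
lo -90 11 10.6 1.2 grey 68.0
lo -80 13 10.6 1.4 grey 64.0
lo -70 13 10.1 0.2 grey 56.0
lo -60 20 10.2 0.8 grey 66.0
lo -50 16 10.2 0.5 grey 64.0
lo -40 17 10.5 1.2 grey 69.0
lo -30 21 9.9 0.4 grey 64.0
lo -20 13 10.0 0.3 grey 65.0
lo -10 17 9.9 0.4 grey 77.0
lo 0 12 10.4 1.5 grey 83.0
lo 10 12 10.1 0.4 grey 82.0
lo 20 10 10.4 0.9 grey 100.0
lo 30 11 10.2 0.2 grey 126.0
65 56
```

View pics/sp4.png

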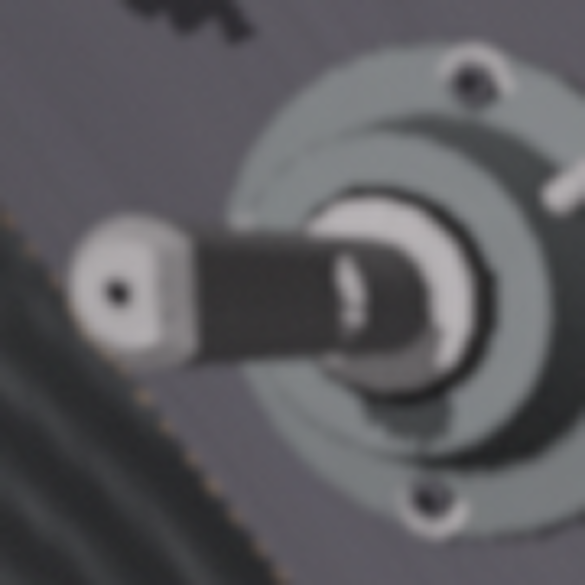

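The oblique view clearly shows the dark flat facing the camera: the face at crop (200–330, 240–360) with its ledge at (345,290). Now I'll fit the flat's azimuth and the axis.

```bash
cat >> h.py <<'E'
def flatfit(guess):
    from scipy.optimize import least_squares
    m,p,d=cam("wrist"); uv,P=cloud(m,d)
    P=P[(np.hypot(P[:,0]-.483,P[:,1]-.049)<.015)&(P[:,2]>.092)&(P[:,2]<.132)]
    def f(x):
        q=P[:,:2]-x[:2]; a=np.radians(x[2]); n=q@[np.cos(a),np.sin(a)]
        return np.maximum(np.hypot(*q.T)-.010,n-.007)
    s=least_squares(f,[.483,.049,guess],x_scale=[.001,.001,5],loss="soft_l1",f_scale=.0005); return s.x,np.abs(s.fun).mean(),len(P)
E
python3 - <<'E'
from h import *
for g in(-45,-20): print(flatfit(g))
s=env.get_state(); t=R.from_quat(s["tcp_rot"][[1,2,3,0]]).as_matrix(); print(s["tcp_pos"],t[:,1],np.degrees(np.arctan2(t[1,1],t[0,1])),s["qpos"][[0,5]])
E
```

```text
(array([  0.48353656,   0.0487277 , -32.13066798]), np.float64(0.00026572328888889614), 431)
(array([  0.48355517,   0.04874256, -32.2231505 ]), np.float64(0.00026315470766904607), 425)
[ 0.57661995 -0.09125404  0.24643203] [ 0.88363099 -0.46818241  0.0012293 ] -27.91640027200255 [-0.24886567  0.23837888]
```

```bash
python3 -m pendant '[[[-9.3,14,0,-4,100],[-9.3,14,0,-4,100],[-9.3,14,0,-4,100],[-9.3,14,0,-4,100],[-9.3,14,0,-4,100],[-9.3,14,-5,-4,100],[-9.3,14,-10,-4,100],[-9.3,14,-13.4,-4,100],[-9.3,14,-13.4,-4,100]]]'
python3 -m pendant '[[[0,0,0,0,10],[0,0,0,0,10],[0,0,0,0,10],[0,0,0,0,10],[0,0,0,0,10],[0,0,0,0,10],[0,0,0,0,10],[0,0,0,0,10]]]' 15
```

```text
time_s: 4.9
tcp_pos: [0.4794, 0.0481, 0.1062]
tcp_rot: [-0.002, 0.874, 0.485, -0.005]
wrist_force: [-1.5, -0.4, -0.7]
width: 1.0
grasp_force: 0.0
time_s: 5.7
tcp_pos: [0.4833, 0.0488, 0.1116]
tcp_rot: [-0.0, 0.874, 0.486, -0.0]
wrist_force: [0.1, 1.0, -1.1]
width: 0.385
grasp_force: 0.0
```

```bash
python3 -m pendant '[[[0,0,0,0,10],[0,0,0,0,10],[0,0,0,0,10],[0,0,0,0,10],[0,0,0,0,10],[0,0,0,0,10]]]' 15
```

```text
time_s: 6.3
tcp_pos: [0.4816, 0.0498, 0.1115]
tcp_rot: [-0.002, 0.874, 0.486, -0.002]
wrist_force: [-7.1, 3.8, 5.1]
width: 0.176
grasp_force: 15.0
```

```bash
python3 -m pendant '[[[-0.1,0.06,0,8,10],[-0.1,0.06,0,16,10],[-0.1,0.06,0,24,10],[-0.1,0.06,0,32,10],[-0.1,0.06,0,40,10],[-0.1,0.06,0,48,10],[-0.1,0.06,0,56,10],[-0.1,0.06,0,64,10],[-0.1,0.06,0,64,10]]]'
python3 -m pendant '[[[0,0,0,8,10],[0,0,0,16,10],[0,0,0,24,10],[0,0,0,32,10],[0,0,0,40,10],[0,0,0,48,10],[0,0,0,56,10],[0,0,0,62.8,10],[0,0,0,62.8,10],[0,0,0,62.8,10],[0,0,0,62.8,10],[0,0,0,62.8,10]]]'
```

```text
time_s: 7.2
tcp_pos: [0.4826, 0.0485, 0.1115]
tcp_rot: [0.001, 0.484, 0.875, -0.001]
wrist_force: [3.1, -4.6, -2.6]
width: 0.173
grasp_force: 15.0
time_s: 8.4
tcp_pos: [0.4844, 0.0487, 0.1115]
tcp_rot: [0.003, -0.041, 0.999, -0.001]
wrist_force: [10.2, -3.3, -7.9]
width: 0.175
grasp_force: 15.0
```

```bash
python3 -m pendant '[[[0,0,0,0,100],[0,0,0,0,100],[0,0,0,0,100],[0,0,0,0,100],[0,0,5,0,100],[0,0,10,0,100],[0,0,13.8,0,100],[6.6,15.6,13.8,0,100],[6.6,15.6,13.8,0,100],[6.6,15.6,13.8,0,100],[6.6,15.6,13.8,0,100],[6.6,15.6,13.8,0,100]]]'
python3 - <<'E'
from h import *
for g in(80,105): print(flatfit(g))
s=env.get_state(); t=R.from_quat(s["tcp_rot"][[1,2,3,0]]).as_matrix(); print(s["tcp_pos"],np.degrees(np.arctan2(t[1,1],t[0,1])),s["qpos"][[0,5]])
E
```

```text
time_s: 9.6
tcp_pos: [0.5484, 0.2073, 0.2491]
tcp_rot: [-0.001, -0.044, 0.999, -0.0]
wrist_force: [-0.0, 0.1, 0.3]
width: 0.996
grasp_force: 0.0
(array([4.83076451e-01, 4.88518656e-02, 9.46116203e+01]), np.float64(0.0002660041089192278), 416)
(array([4.83080603e-01, 4.88551231e-02, 9.40894957e+01]), np.float64(0.0002770560548930766), 401)
[0.54789158 0.20494494 0.24920514] 94.9333846495466 [ 0.2664909  -1.39030257]
```

The flat is now at 94.4°, against a stand direction of 94.9°. Next I'll go to the collar, with a close look at the screw before grasping.

```bash
python3 -m pendant '[[[1.8,-44,0,-146.5,100],[1.8,-44,0,-146.5,100],[1.8,-44,0,-146.5,100],[1.8,-44,0,-146.5,100],[1.8,-44,0,-146.5,100],[1.8,-44,0,-146.5,100],[1.8,-44,0,-146.5,100],[1.8,-44,0,-146.5,100],[1.8,-44,0,-146.5,100],[1.8,-44,0,-146.5,100],[1.8,-44,0,-146.5,100],[1.8,-44,0,-146.5,100]]]'
python3 -m pendant '[[[0,0,-5,-46,100],[0,0,-5,-46,100],[0,0,-5,-46,100],[0,0,-5,-46,100],[0,0,-5,-46,100],[0,0,-5,-46,100],[0,0,-5,-46,100]]]'
python3 - <<'E'
from h import *
m,p,d=cam("wrist"); cv2.imwrite("/tmp/w5.png",p); np.save("/tmp/m5.npy",m,allow_pickle=True); np.save("/tmp/d5.npy",d)
s=env.get_state(); t=R.from_quat(s["tcp_rot"][[1,2,3,0]]).as_matrix(); print(s["tcp_pos"],np.degrees(np.arctan2(t[1,1],t[0,1])),s["qpos"])
uv,P=cloud(m,d)
near=np.hypot(P[:,0]-.597,P[:,1]+.2105)
k=(P[:,2]>.021)&(P[:,2]<.03)&(near<.04); X=P[k]; 
(c,r)=cv2.minEnclosingCircle((X[:,:2]*1000).astype(np.float32)); print(k.sum(),c,r,X[:,2].mean(),uv[k].mean(0))
c=np.array(c)/1000; rr=np.hypot(*(P[:,:2]-c).T); 
k=(rr>.0245)&(rr<.030)&(P[:,2]>.008); a=np.degrees(np.arctan2(P[k,1]-c[1],P[k,0]-c[0])); print("scr",k.sum(),np.median(a) if k.sum() else 0,np.sort(a).round(0)[::3],rr[k].max(),P[k,2].mean())
i=uv[(near<.02)].mean(0).astype(int); x,y=i-45; print(x,y)
cv2.imwrite("pics/col5.png",cv2.resize(p[y:y+90,x:x+90],(540,540),interpolation=2))
E
```

```text
time_s: 10.9
tcp_pos: [0.5644, -0.2365, 0.2497]
tcp_rot: [-0.0, 0.759, 0.651, -0.0]
wrist_force: [-0.1, -0.2, -0.8]
width: 1.002
grasp_force: 0.0
time_s: 11.6
tcp_pos: [0.5648, -0.2357, 0.1999]
tcp_rot: [0.0, 0.952, 0.306, -0.0]
wrist_force: [0.3, 0.2, -1.6]
width: 1.003
grasp_force: 0.0
[ 0.56506218 -0.23556092  0.19987278] -54.25229734880432 [-4.82518499e-01  5.89225811e-02  1.76360651e+00 -2.61886389e-04
  1.31908139e+00  4.64427957e-01]
1007 (596.882568359375, -210.64984130859375) 22.84549903869629 0.024994755858688152 [252.39721946 136.85998014]
scr 4391 150.37194283335225 [-113. -112. -111. ...  171.  172.  172.] 0.029998674247830048 0.2993265377942032
198 268
```

View pics/col5.png

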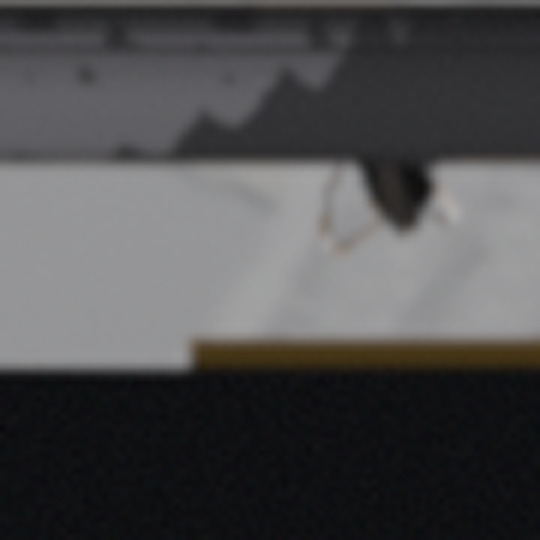

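That crop landed on the gripper because gripper pixels got into the mean, so it doesn't help; the collar is at (252,137). I've used all 10 views, so I'll get the screw's direction numerically.

Run:
```python
from h import *
m=np.load("/tmp/m5.npy",allow_pickle=True).item(); d=np.load("/tmp/d5.npy"); p=cv2.imread("/tmp/w5.png"); c=np.array([.59688,-.21065])
uv,P=cloud(m,d); rr=np.hypot(*(P[:,:2]-c).T); a=np.degrees(np.arctan2(P[:,1]-c[1],P[:,0]-c[0]))
k=(rr>.0240)&(rr<.030)&(P[:,2]>.006)&(P[:,2]<.022); print("outer",k.sum(),np.median(a[k]),a[k].std(),rr[k].max(),P[k].mean(0))
k=(rr>.0075)&(rr<.0105)&(P[:,2]>.008)&(P[:,2]<.02); print("inner",k.sum(),np.median(a[k]),a[k].std())
# dark pixels cast onto z=.0125
g=cv2.cvtColor(p,cv2.COLOR_BGR2GRAY); v,u=np.mgrid[80:200,190:315]; U=np.c_[u.ravel(),v.ravel()]
X=plane(m,U,.0125); r=np.hypot(*(X[:,:2]-c).T); az=np.degrees(np.arctan2(X[:,1]-c[1],X[:,0]-c[0])); G=g[U[:,1],U[:,0]]
for b in range(-180,180,10):
    s=(r>.0245)&(r<.0275)&(az>=b)&(az<b+10); s2=(r>.0085)&(r<.0105)&(az>=b)&(az<b+10); print(b,G[s].mean().round(0),G[s2].mean().round(0),end=" | ")
s=(r>.0245)&(r<.0275)&(az>15)&(az<65); w=np.clip(np.median(G[s])-15-G[s],0,None); print("\nwtd",(az[s]*w).sum()/w.sum(),w.sum())
```

```text
outer 20 40.09998401842119 4.165742346650336 0.02742572317102518 [ 0.61631685 -0.19421994  0.01496041]
inner 10 38.06636668188261 10.22356550442849
-180 152.0 127.0 | -170 151.0 127.0 | -160 150.0 126.0 | -150 148.0 122.0 | -140 152.0 131.0 | -130 152.0 134.0 | -120 149.0 133.0 | -110 152.0 135.0 | -100 149.0 136.0 | -90 147.0 134.0 | -80 147.0 141.0 | -70 147.0 141.0 | -60 151.0 142.0 | -50 149.0 147.0 | -40 148.0 147.0 | -30 148.0 149.0 | -20 147.0 151.0 | -10 149.0 148.0 | 0 149.0 144.0 | 10 148.0 140.0 | 20 149.0 120.0 | 30 120.0 118.0 | 40 124.0 116.0 | 50 151.0 134.0 | 60 150.0 140.0 | 70 152.0 143.0 | 80 148.0 147.0 | 90 148.0 148.0 | 100 148.0 145.0 | 110 149.0 139.0 | 120 154.0 138.0 | 130 153.0 136.0 | 140 151.0 124.0 | 150 150.0 125.0 | 160 150.0 122.0 | 170 150.0 124.0 | 
wtd 39.271064978863656 308.0
```

```bash
python3 -m pendant '[[[3.2,2.5,0,3.5,100],[3.2,2.5,-5,3.5,100],[3.2,2.5,-10,3.5,100],[3.2,2.5,-14,3.5,100],[3.2,2.5,-16.5,3.5,100],[3.2,2.5,-17.8,3.5,100],[3.2,2.5,-18.5,3.5,100],[3.2,2.5,-18.5,3.5,100],[3.2,2.5,-18.5,3.5,100]]]'
python3 -m pendant '[[[0,0,0,0,30],[0,0,0,0,30],[0,0,0,0,30],[0,0,0,0,30],[0,0,0,0,30],[0,0,0,0,30],[0,0,0,0,30],[0,0,0,0,30],[0,0,0,0,30],[0,0,0,0,30]]]' 25
```

```text
time_s: 12.55
tcp_pos: [0.5995, -0.2103, 0.0166]
tcp_rot: [0.001, 0.942, 0.336, 0.001]
wrist_force: [0.2, -0.3, -0.9]
width: 0.998
grasp_force: 0.0
time_s: 13.55
tcp_pos: [0.5982, -0.2095, 0.0146]
tcp_rot: [-0.0, 0.942, 0.336, -0.0]
wrist_force: [-0.4, 0.8, 0.7]
width: 0.47
grasp_force: 25.0
```

```bash
python3 -m pendant '[[[0,0,4,0,30],[0,0,9,0,30],[-2,4,14,8,30],[-4,8,18,16,30],[-6,12,18.5,24,30],[-8,16,18.5,32,30],[-10,20,18.5,40,30],[-11,24,18.5,48,30],[-11.4,25.9,18.5,55.6,30],[-11.4,25.9,18.5,55.6,30],[-11.4,25.9,18.5,55.6,30],[-11.4,25.9,18.5,55.6,30]]]'
python3 - <<'E'
from h import *
T=[env.get_state() ]
for n in("side","scene","wrist"):
    m,p,d=cam(n); cv2.imwrite(f"/tmp/h_{n}.png",p); T.append(env.get_state())
    uv,P=cloud(m,d); k=(np.hypot(P[:,0]-.483,P[:,1]-.049)<.04)&(P[:,2]>.17)&(P[:,2]<.222)
    X=P[k]; print(n,k.sum(), X.min(0) if k.sum() else"",X.max(0) if k.sum() else "", uv[k].min(0) if k.sum() else"",uv[k].max(0) if k.sum() else "")
    k=(np.hypot(P[:,0]-.483,P[:,1]-.049)<.025)&(P[:,2]>.1)&(P[:,2]<.15); print(" spindle",k.sum())
for s in T: print(s["tcp_pos"],2*np.degrees(np.arctan2(s["tcp_rot"][2],s["tcp_rot"][1]))-90)
E
```

```text
time_s: 14.75
tcp_pos: [0.4844, 0.0486, 0.1993]
tcp_rot: [-0.0, 0.677, 0.736, -0.0]
wrist_force: [-0.6, 0.1, -2.3]
width: 0.468
grasp_force: 25.0
side 253 [0.45289289 0.02244673 0.18463039] [0.51687727 0.07002924 0.22178459] [234 156] [256 174]
 spindle 61
scene 146 [0.45207528 0.02407894 0.18436314] [0.51271425 0.07540074 0.22199302] [250 156] [264 171]
 spindle 55
wrist 5174 [0.45235699 0.03419298 0.18552089] [0.51447289 0.07363675 0.221996  ] [193 197] [315 267]
 spindle 350
[0.48444848 0.04858916 0.19929602] 4.765161562456683
[0.48452493 0.04841748 0.19935219] 4.7478951184915275
[0.4845414  0.04839567 0.19938294] 4.748858327702905
[0.48455497 0.04843277 0.19947175] 4.756284699203221
```

```bash
cat > fit.py <<'E'
from h import *
from scipy.optimize import least_squares
S=np.array([.4832,.0488]); th=np.radians(4.9); Rz=np.array([[np.cos(th),np.sin(th)],[-np.sin(th),np.cos(th)]])
s=env.get_state(); zc=s["tcp_pos"][2]-.002; print("tcp stand",(Rz@(s["tcp_pos"][:2]-S)*1000).round(1),zc)
for n in("wrist","side","scene"):
    m,p,d=cam(n); uv,P=cloud(m,d); Q=np.c_[(P[:,:2]-S)@Rz.T,P[:,2]-zc]*1000
    k=(np.abs(Q[:,0])<17)&(np.abs(Q[:,1])<40)&(Q[:,2]>-14)&(Q[:,2]<15); Q=Q[k]; uv=uv[k]
    top=(Q[:,2]>9)
    print(n,len(Q),"top z",np.median(Q[top,2]) if top.sum() else "", "low z",Q[:,2].min())
    W=Q[(Q[:,2]<10)&(Q[:,2]>-11)&(np.abs(Q[:,1])>10)]; W=W[np.abs(np.hypot(W[:,0],W[:,1])-23)<4]
    scr=None
    if len(W)>10:
        f=least_squares(lambda c:np.hypot(W[:,0]-c[0],W[:,1]-c[1])-23,[0,0],loss="soft_l1",f_scale=.4); print("  side wall c",f.x.round(2),len(W),np.abs(f.fun).mean().round(2))
    T=Q[top]
    if len(T)>5: print("  top",len(T),T.min(0).round(1),T.max(0).round(1))
    r=np.hypot(Q[:,0],Q[:,1]); e=(r>25.2)&(r<31)&(np.abs(Q[:,0])<10)
    if e.sum(): print("  screw",e.sum(),np.median(Q[e],0).round(2),Q[e].min(0).round(1),Q[e].max(0).round(1))
E
python3 fit.py
```

```text
tcp stand [ 1.3 -0.5] 0.19747174683305474
wrist 3467 top z 12.453532337387996 low z -12.376486406906723
  side wall c [ 1.06 -3.15] 677 0.58
  top 2229 [-17.  -14.2   9. ] [17.  20.4 14.8]
side 171 top z 11.647384893802181 low z -13.746172817391045
  side wall c [ 1.92 -1.1 ] 51 1.07
  top 87 [-16.6 -26.9   9. ] [16.6 19.8 14.8]
  screw 9 [ -0.08 -25.1    3.39] [ -8.7 -26.9  -9.1] [  9.9 -24.2  14. ]
scene 62 top z 12.724754130202632 low z -12.024115195550634
  side wall c [ 2.4  -0.11] 28 1.04
  top 22 [-15.1 -23.9   9. ] [16.4 -3.6 14.5]
  screw 3 [-2.140e+00  2.515e+01 -2.000e-02] [ -6.7 -24.7  -1. ] [ 0.2 26.2  2.5]
```

```bash
python3 -m pendant '[[[-0.13,0.27,0,0,30],[-0.13,0.27,0,0,30],[-0.13,0.27,0,0,30]]]'
cat > fit2.py <<'E'
from h import *
from scipy.optimize import least_squares
S=np.array([.4832,.0488]); th=np.radians(4.9); Rz=np.array([[np.cos(th),np.sin(th)],[-np.sin(th),np.cos(th)]])
s=env.get_state(); zc=s["tcp_pos"][2]-.002; print("tcp stand",(Rz@(s["tcp_pos"][:2]-S)*1000).round(1),zc)
m,p,d=cam("wrist"); uv,P=cloud(m,d); A=np.c_[(P[:,:2]-S)@Rz.T,P[:,2]]*1000
Q=A-[0,0,zc*1000]; k=(np.abs(Q[:,0])<17)&(np.abs(Q[:,1])<40)&(Q[:,2]>-14)&(Q[:,2]<14); Q=Q[k]
W=Q[(Q[:,2]<10)&(Q[:,2]>-11)&(Q[:,1]>10)&(np.abs(Q[:,0])>5)]; W=W[np.hypot(W[:,0],W[:,1])>18]
f=least_squares(lambda c:np.hypot(W[:,0]-c[0],W[:,1]-c[1])-23,[0,0],loss="soft_l1",f_scale=.4); print("wall c",f.x.round(2),len(W),np.abs(f.fun).mean().round(2)); c=f.x
T=Q[(Q[:,2]>10.5)]; Cf=np.linalg.lstsq(np.c_[T[:,:2],np.ones(len(T))],T[:,2],rcond=None)[0]; print("top tilt deg",np.degrees(Cf[:2]).round(1),"z",Cf[2].round(2))
q=Q-[c[0],c[1],0]; e=(q[:,1]>24)&(q[:,1]<29)&(np.abs(q[:,0])<9); print("screw",e.sum(),np.median(q[e],0).round(2),q[e].min(0).round(1),q[e].max(0).round(1))
B=A[(np.hypot(A[:,0],A[:,1])<14)&(A[:,2]<145)&(A[:,2]>60)]; print("spindle",len(B),B.min(0).round(1) if len(B) else "",B.max(0).round(1) if len(B) else "")
B=B[(B[:,2]>91)&(B[:,2]<132)]
if len(B)>10:
    g=lambda x:np.maximum(np.hypot(B[:,0]-x[0],B[:,1]-x[1])-10,(B[:,0]-x[0])*-np.sin(x[2])+(B[:,1]-x[1])*np.cos(x[2])-7)
    f=least_squares(g,[0,0,0],loss="soft_l1",f_scale=.5); print("spindle fit",f.x[:2].round(2),np.degrees(f.x[2]).round(1),len(B))
E
python3 fit2.py
```

```text
time_s: 15.35
tcp_pos: [0.483, 0.0522, 0.1997]
tcp_rot: [0.0, 0.676, 0.737, -0.0]
wrist_force: [-0.4, -0.7, -2.4]
width: 0.469
grasp_force: 25.0
tcp stand [0.1 3.4] 0.1976582164434731
wall c [-0.22  0.61] 442 0.17
top tilt deg [-0.1  0.1] z 12.44
screw 86 [-0.21 26.48  2.32] [-3.1 24.  -2.6] [ 2.7 27.8  4.9]
spindle 482 [-11.4  -3.1  60. ] [ 12.7  13.  135.7]
spindle fit [-0.19 -0.07] -0.8 279
```

The collar and spindle agree within 0.7 mm and 1°, and the collar isn't tilted. I'll correct y by -0.6 mm and lower in stages, watching the forces.

```bash
python3 -m pendant '[[[0,-0.06,-2,0,30],[0,-0.06,-4,0,30],[0,-0.06,-4.3,0,30],[0,-0.06,-4.6,0,30],[0,-0.06,-4.9,0,30],[0,-0.06,-5.2,0,30],[0,-0.06,-5.5,0,30],[0,-0.06,-5.8,0,30],[0,-0.06,-5.8,0,30],[0,-0.06,-5.8,0,30]]]'
```

```text
time_s: 16.4
tcp_pos: [0.483, 0.0515, 0.1417]
tcp_rot: [0.0, 0.676, 0.737, 0.0]
wrist_force: [-0.0, 0.0, -2.4]
width: 0.47
grasp_force: 25.0
```

```bash
python3 -m pendant '[[[0,0,-0.4,0,30],[0,0,-0.8,0,30],[0,0,-1.2,0,30],[0,0,-1.6,0,30],[0,0,-2,0,30],[0,0,-2.4,0,30],[0,0,-2.8,0,30],[0,0,-3.15,0,30],[0,0,-3.15,0,30],[0,0,-3.15,0,30],[0,0,-3.15,0,30]]]' && python3 fit2.py
```

```text
time_s: 17.5
tcp_pos: [0.4832, 0.0515, 0.1104]
tcp_rot: [0.0, 0.676, 0.737, 0.0]
wrist_force: [0.3, -0.1, -2.7]
width: 0.471
grasp_force: 25.0
tcp stand [0.3 2.7] 0.10842139589311184
wall c [-0.05 -0.09] 442 0.17
top tilt deg [-0.1 -0.5] z 12.55
screw 82 [-0.2  26.42  2.02] [-3.1 24.1 -2.1] [ 2.7 27.9  4.9]
spindle 1625 [-13.7  -8.  104.8] [ 13.7  13.8 139.7]
spindle fit [-0.04  0.06] -0.7 1000
```

The collar is centred within 0.1 mm with its centre at about z = 0.108. The screw is on line and there's no contact force, so I'm handing the job in.

```bash
python3 -c "
from workcell import env
print(env.close_job())"
```

```text
the job is handed in; nothing more can be done
None
```

I handed the job in (no verdict came back): the flat faces the driver within about 1°, and the collar hangs gripped at 25 N on the spindle, centred within about 0.2 mm, its screw in line with and level with the driver tip, and no contact force measured.

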